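# Square up the askew food tub so that it locks onto the stack

## Robot

A 7-joint arm with a two-finger parallel gripper is mounted at the origin on a cart in front of the work surface, level with it; the furniture and walls round the work are solid. World frame = base frame: x ahead of the robot, y to its left, z up, the work surface at z = 0. Lengths are in m, angles in rad, forces in N, time in s.
With the tool pointing down it reaches from about 0.4 to 0.875 m from the base axis. Payload 19.3 kg.
Tool frame: the origin (TCP) lies on the mounting face of the last link; the fingertips stand 173 mm ahead of it and the grasp point (between the pads) lies 155 mm ahead of it (bot.grip_point_offset is the distance from the TCP to the grasp point, in m); z points along the fingers, y is the line along which they close (so a half turn about z gives the same grasp; the last joint's range is limited). The gripper opens to 85 mm and grips with 20 to 120 N. Pads are 22 mm wide; open, the fingers measure 114 mm over their backs; the gripper's body (76 mm by 85 mm) begins 54 mm behind the grasp point. The pads swing forward as they close: fully open they stand 13 mm farther back than shut.
Start: joints at [1.117, 0.521, -0.036, 1.599, 0.021, 1.021, -0.113], TCP at [0.234, -0.58, 0.405] pointing down, gripper open.
Joint ranges: [-2.91, 2.91], [-0.3, 2.13], [-1.5, 1.42], [0.17, 2.43], [-1.26, 4.41], [0.16, 1.93], [-2.52, 2.52]. Speed limits (rad/s): [1.89, 1.89, 2.39, 2.39, 3.01, 3.01, 3.01].

## Interface

Orientations are given as [roll, pitch, yaw] about the fixed x, y, z axes, in that order (R = Rz(yaw) Ry(pitch) Rx(roll)).
In Python, from workcell import bot gives the robot as it stands.
- The arm moves only by the tool arm_command, never from a script. Its argument "deltas" is a list of rows, each a list of 3 entries, a list of its own where there are three numbers: the shift along the tool's x, y, z in cm, then the turn, a rotation vector about the tool's x, y, z in rad, then the finger opening in cm, from 0 to 8.54. In form: [[[tx, ty, tz], [rx, ry, rz], claw], ...]. A call has 1 to 20 rows; each row shifts and turns the commanded pose from where the row before left it, along the tool's axes as they then stand; what a row does not reach is not made up. A row lasts 1/10 s, in which the tool goes at most 50 mm and 8.59 degrees, less where a joint would pass 70% of its speed; a pose out of reach is approached as far as the arm can. A call with a gripper value outside its range is refused whole. The fingers move at their own pace and stop on an object; "newtons" is the grip in N (left out, the last holds). Time passes only in rows, so rows that do not move let the fingers close. It gives the time, the measured TCP pose, the force, the opening and the grip force at its end, in the units of the state.
- bot.observe(): the state, without advancing time (a new reading comes with each control period).
- bot.grab_frame(name): name is "scene" or "top"; returns a dict with "frame" (420x560x3 uint8, red, green, blue), "K" (3x3 intrinsics, pixels), "rvec" (rotation vector, rad) and "tvec" (3), from world to camera coordinates, as OpenCV has them. Camera axes: x right, y down, z forward; pixel columns grow to the right and rows downward; lengths in m; the calibration is good to about 2 mm. A picture is of the moment at which its call begins. There is no depth.
- bot.job_done(): hands the job in; it is judged then, once.
Trained networks look in a picture, given as the dict that the camera call returned (one of the last four; its "shot" number tells which), for a name from the list of things; names that differ only in an ending like _2 or _b are one class to them, and where a whole thing is asked for, a point or a joint stands for the part that bears it (a point fixed in the world has none). Each returns a list of dicts, best first, with "p" (0 to 1); they miss things now and then, are a little off and sometimes report something else, mostly with a low value. They report only what shows in the picture. A call takes as long as a camera call.
- bot.find_in(name, picture): "rect" ([left, top, width, height] in pixels, round what is visible of it).
- bot.mark_of(name, picture): "at" ([column, row] in pixels: a listed point, or the origin of a listed thing).
The state is a dict: "clock": time; "qpos": joint angles; "qd": joint speeds; "joint_efforts": joint torques, N m; "position": TCP position; "tool_rot": TCP orientation; "force": force on the tool from outside, world axes, zero at the start; "moment": the same for the moment, N m; "grip_width": finger opening in m; "finger_force": force on a finger pad.
Only numpy, scipy, OpenCV 4.12 (cv2) and the standard library are available. Lean on these libraries where they do the work, as an engineer would, in place of code of your own. Each camera call takes 0.05 s, during which the arm holds its last target. There are 200 camera calls.

## Task

The green-lidded food tub was put down carelessly on top of the blue-lidded one, so its feet stand on the lid instead of in the corner recesses. Push it across, without toppling it, until all four feet drop into the recesses and it sits flat and square on the blue lid. Leave the blue-lidded tub standing where it is (it may shift by a centimetre or so) and do not knock the other things about.

Things in the scene. Friction and masses are not known exactly. Their poses are not given: they have to be found in the camera images.
- tub_low: lower tub of the stack, white with a blue lid, 120 mm (its x) by 170 mm (its y), 66 mm tall from foot tips to lid top; upright walls, too wide to grasp. Loose on the worktop, about 0.9 kg; its x points roughly away from the robot. Origin: its centre at foot-tip level. Under each corner, at x = +-36, y = +-58 mm, a round foot 18 mm across, 6 mm high.
- tub_low_lid (a point): centre of the top face of the blue lid, on which the upper tub slides. The flat lid is fixed and flush with the walls; four square recesses 25 mm wide, 7 mm deep lie at x = +-36, y = +-58 mm from here, to take the feet of the tub above with about 3.5 mm of play each way.
- tub_top: upper tub, same make and size, green lid, about 0.4 kg, loose; origin at its centre at foot-tip level. At first 66 mm above the lower tub's origin, 13 to 20 mm too near the robot (lower tub's -x), up to 16 mm off along the lower y either way, turned up to 0.13 rad. Properly stacked: straight over it, 60 mm above, axes parallel, underside flat on the blue lid.
- tub_top_lid (a point): centre of the top face of the green lid, 66 mm above the foot tips. Pushed gently on an upright wall (the lower the better) the tub slides along the blue lid, and it drops 6 mm by itself once all four feet are over the recesses.
- tub_spare: bystander: a third tub of the same kind with an orange lid, standing alone on the worktop to the left; origin at the centre of its underside
- mug_a: bystander: blue-grey mug, 82x111x106 mm; origin at the centre of its underside
- sardines: bystander: flat sardine tin, 63x105x26 mm; origin at the centre of its underside
- salt: bystander: salt shaker, 44 mm across, 90 mm tall; origin at the centre of its underside
- pepper: bystander: pepper shaker, 44 mm across, 90 mm tall; origin at the centre of its underside
- timer: bystander: white egg timer, 61 mm across, 58 mm tall; origin at the centre of its underside
- spoon: bystander: teaspoon, 138 mm long, lying on the worktop; origin at the centre of its underside

How it is judged:
At the end, for the whole second after the job is handed in: The green-lidded tub sits in the recesses of the blue lid: its origin 56 to 62.2 mm above the lower tub's (60 mm when home), within 8 mm of straight over it, parallel within 0.10 rad, both tubs level within 0.03 rad and at rest (z of tub_top in the frame of tub_low between 0.056 and 0.0622 m and horizontal distance between tub_top and tub_low below 0.008 m and angle between the x axis of tub_top and the x axis of tub_low, either way round below 0.1 rad and angle between each of tub_top, tub_low's own z axis and vertical below 0.03 rad and linear speed of each of tub_top, tub_low below 0.02 m/s); the robot touches nothing.
It fails at once if the upper tub is tipped by more than 0.35 rad (angle between tub_top's own z axis and vertical above 0.35 rad).
It fails at once if the lower tub is shoved more than 30 mm from where it stood (distance of tub_low from where it was at the start of the episode above 0.03 m).
It fails at once if another listed thing is moved by more than 30 mm (distance of any of tub_spare, mug_a, sardines, salt, pepper, timer, spoon from where it was at the start of the episode above 0.03 m).
It also fails if it takes over 51 s, if anything falls off the work surface, if the arm or the gripper's body presses on something with over 40 N, if the wrist force passes 120 N, or if a joint passes its speed limit or range.

## Working session

There is one attempt and no reset: what is moved stays moved. The work goes in short steps, Python scripts to look and compute and a tool call to move; the robot and the scene stay as the last step left them, time stands still between calls to the robot, and variables do not carry over. Pictures are saved under pics/ and viewed, at most 10 in all, crops included, and the job is handed in when it is done.

Besides the shell and the picture viewer there is one more tool, called after "Emit:" as name(argument=value, ...) on one line, values as JSON. arm_command: Moves the arm, as the interface text tells. Its arguments: {"type":"object","properties":{"deltas":{"type":"array","items":{"type":"array"}},"newtons":{"type":"number"}},"required":["deltas"]}

```bash
mkdir -p pics; cat > h.py <<'E'
import numpy as np, cv2
from workcell import bot
def P(f):
    R=cv2.Rodrigues(np.array(f["rvec"],float))[0]; return R,np.array(f["tvec"],float).ravel(),np.array(f["K"],float)
def ray(f,uv):
    R,t,K=P(f); d=R.T@np.linalg.inv(K)@np.array([uv[0],uv[1],1.]); return -R.T@t,d/np.linalg.norm(d)
def atz(f,uv,z):
    c,d=ray(f,uv); return c+d*(z-c[2])/d[2]
def tri(obs):
    A=np.zeros((3,3));b=np.zeros(3)
    for f,uv in obs:
        c,d=ray(f,uv);M=np.eye(3)-np.outer(d,d);A+=M;b+=M@c
    return np.linalg.solve(A,b)
def proj(f,X):
    R,t,K=P(f); return cv2.projectPoints(np.array(X,float).reshape(-1,3),np.array(f["rvec"],float),t,K,None)[0].reshape(-1,2)
def save(f,n): cv2.imwrite("pics/"+n,cv2.cvtColor(f["frame"],cv2.COLOR_RGB2BGR))
E
python3 - <<'E'
from h import *
s=bot.grab_frame("scene");t=bot.grab_frame("top")
save(s,"s0.png");save(t,"t0.png")
import pickle;pickle.dump((s,t),open("f0.pkl","wb"))
for n in ["tub_low","tub_low_lid","tub_top","tub_top_lid","tub_spare","mug_a","sardines","salt","pepper","timer","spoon"]:
    a=bot.mark_of(n,s)[:1];b=bot.mark_of(n,t)[:1]
    print(n,[(np.round(x["at"]),round(x["p"],2)) for x in a+b], np.round(tri([(s,a[0]["at"]),(t,b[0]["at"])]),3) if a and b else "", )
print({k:np.round(v,3) for k,v in bot.observe().items()})
for f in (s,t): print(np.round(ray(f,(280,210)),3))
E
```

```text
tub_low [(array([341., 233.]), 0.85)] 
tub_low_lid [] 
tub_top [(array([346., 223.]), 0.94)] 
tub_top_lid [(array([350., 202.]), 0.95)] 
tub_spare [(array([192., 353.]), 0.79), (array([165., 209.]), 0.78)] [0.455 0.447 0.02 ]
mug_a [(array([197., 291.]), 0.93), (array([219., 193.]), 0.68)] [0.591 0.31  0.006]
sardines [(array([351., 199.]), 0.71), (array([294., 193.]), 0.77)] [ 0.402 -0.009  0.264]
salt [] 
pepper [(array([320., 159.]), 0.82)] 
timer [(array([146., 289.]), 0.58), (array([217., 170.]), 0.61)] [ 0.709  0.379 -0.015]
spoon [(array([270., 327.]), 0.66), (array([204., 245.]), 0.45)] [ 0.385  0.268 -0.01 ]
{'clock': np.float64(1.2), 'qpos': array([ 1.117,  0.521, -0.036,  1.599,  0.021,  1.021, -0.113]), 'qd': array([ 0.001, -0.002,  0.001,  0.001,  0.   , -0.001, -0.   ]), 'joint_efforts': array([ 3.0000e-03, -9.2687e+01,  1.9790e+00, -3.7025e+01,  1.8000e-02,
        2.0000e-03, -0.0000e+00]), 'position': array([ 0.234, -0.58 ,  0.405]), 'tool_rot': array([-3.142,  0.   ,  0.384]), 'force': array([ 0.287,  0.238, -0.244]), 'moment': array([-0.009,  0.005, -0.044]), 'finger_force': np.float64(0.0), 'grip_width': np.float64(0.085)}
[[-0.144  0.809  0.986]
 [ 0.509 -0.572 -0.643]]
[[-0.293 -0.262  1.249]
 [ 0.569  0.22  -0.792]]
```

View pics/s0.png

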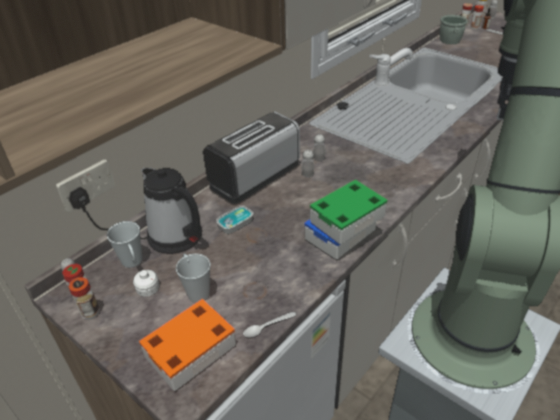

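View pics/t0.png

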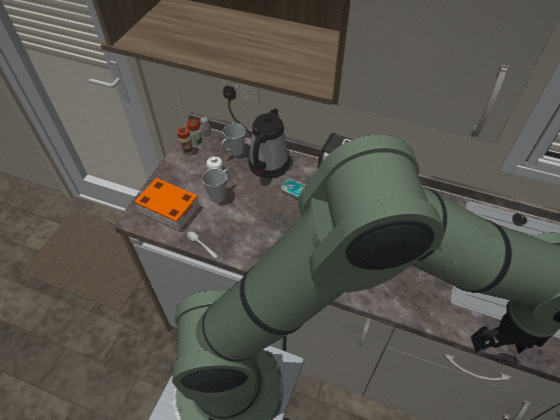

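The scene view shows the green lid with corners around (347,184), (386,203), (347,225) and (307,207), and a strip of blue lid showing at (322,234). In the top view the arm hides the stack. Next I'll fit the lid quads in the scene view.

```bash
python3 - <<'E'
from h import *
import pickle
s,t=pickle.load(open("f0.pkl","rb"))
hsv=cv2.cvtColor(s["frame"],cv2.COLOR_RGB2HSV)
g=cv2.inRange(hsv,(45,120,50),(75,255,255));b=cv2.inRange(hsv,(105,140,50),(125,255,255))
for n,m,z in(("g",g,.132),("b",b,.066)):
    c=max(cv2.findContours(m,cv2.RETR_EXTERNAL,cv2.CHAIN_APPROX_NONE)[0],key=cv2.contourArea)
    h=cv2.convexHull(c); q=cv2.approxPolyDP(h,3,True)[:,0]
    W=np.array([atz(s,p,z)[:2] for p in h[:,0]]).astype(np.float32)
    print(n,q.tolist(),[np.round(atz(s,p,z),3).tolist() for p in q],cv2.minAreaRect(W))
print(np.round(atz(s,[350,202],.132),3),np.round(atz(s,[346,223],.066),3),np.round(atz(s,[341,233],0),3))
c=s["frame"][165:265,280:400];f=dict(s);f["frame"]=cv2.resize(c,None,fx=6,fy=6,interpolation=cv2.INTER_CUBIC);save(f,"c0.png")
for n in ["salt","pepper","sardines"]:
    for r in bot.mark_of(n,bot.grab_frame("scene"))[:3]: print(n,r, np.round(atz(s,r["at"],0),3))
E
```

```text
g [[386, 200], [341, 228], [320, 217], [311, 206], [355, 180]] [[0.339, -0.157, 0.132], [0.368, 0.008, 0.132], [0.434, 0.007, 0.132], [0.479, -0.014, 0.132], [0.452, -0.179, 0.132]] ((0.41089701652526855, -0.08085332810878754), (0.18070119619369507, 0.1209242194890976), 79.38138580322266)
b [[305, 223], [309, 221], [337, 244], [324, 240]] [[0.495, -0.01, 0.066], [0.492, -0.023, 0.066], [0.38, 0.003, 0.066], [0.415, 0.012, 0.066]] ((0.4395814836025238, -0.0012592021375894547), (0.02137596532702446, 0.11834314465522766), 78.04454040527344)
[ 0.408 -0.091  0.132] [ 0.409 -0.079  0.066] [ 0.435 -0.099 -0.   ]
salt {'at': [309.1, 172.4], 'p': 0.77} [ 0.685 -0.274  0.   ]
sardines {'at': [231.3, 223.1], 'p': 0.79} [0.709 0.066 0.   ]
sardines {'at': [347.7, 222.7], 'p': 0.74} [ 0.445 -0.147  0.   ]
sardines {'at': [146.9, 288.4], 'p': 0.2} [0.701 0.382 0.   ]
```

View pics/c0.png

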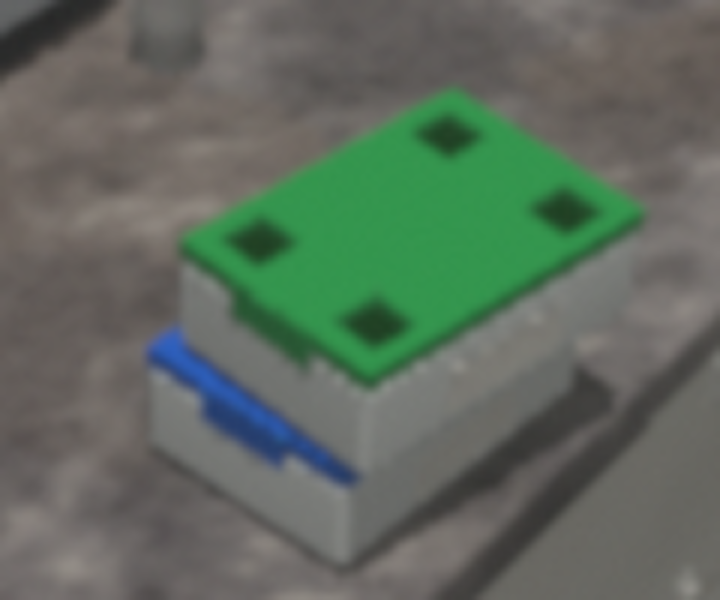

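The crop (6x, offset (280,165)) shows the green lid's corners at about (183,243), (370,385), (643,213) and (455,90). Its recesses are at (450,135), (566,211), (260,242) and (376,322). The blue lid shows only on its +y edge, from (150,352) to (352,482), and the lower wall foot is at (347,567).

```bash
cat >> h.py <<'E'
from scipy.optimize import least_squares
def fit(f,pts,free_z=False):
    # pts: list of (local xyz, uv)
    L=np.array([p[0] for p in pts],float);U=np.array([p[1] for p in pts],float)
    def X(p):
        c,s=np.cos(p[2]),np.sin(p[2]);Y=L.copy();Y[:,0]=p[0]+c*L[:,0]-s*L[:,1];Y[:,1]=p[1]+s*L[:,0]+c*L[:,1];Y[:,2]+=p[3] if free_z else 0;return Y
    p0=[.42,-.08,0.,0.][:4 if free_z else 3]
    r=least_squares(lambda p:(proj(f,X(p))-U).ravel(),p0,loss="soft_l1")
    return r.x,np.abs(r.fun).max(),X(r.x)
E
python3 - <<'E'
from h import *
import pickle
s,t=pickle.load(open("f0.pkl","rb"))
o=lambda u,v:(280+(u+.5)/6-.5,165+(v+.5)/6-.5)
a,b=.06,.085
G=[((a,b,.132),o(183,243)),((-a,b,.132),o(370,385)),((-a,-b,.132),o(643,213)),((a,-b,.132),o(455,90)),
((.036,-.058,.132),o(450,135)),((-.036,-.058,.132),o(566,211)),((.036,.058,.132),o(260,242)),((-.036,.058,.132),o(376,322))]
B=[((a,b,.066),o(150,352)),((-a,b,.066),o(352,482)),((a,b,.006),o(152,450)),((-a,b,.006),o(347,567)),((-a,-b,.006),o(577,378))]
for n,p in(("g",G),("g rec",G[4:]),("b",B),("b4",B[:4]),("b2",B[:2])):
    for fz in ((False,True) if n!="b2" else (False,)):
        r=fit(s,p,fz);print(n,np.round(r[0],4),round(r[1],2))
E
```

```text
g [ 0.4103 -0.087  -0.1872] 0.93
g [ 0.4147 -0.0942 -0.1883 -0.0069] 0.84
g rec [ 0.4109 -0.0877 -0.1903] 0.19
g rec [ 0.41   -0.0862 -0.19    0.0015] 0.19
b [ 0.4312 -0.0897 -0.064 ] 1.16
b [ 0.4362 -0.0974 -0.0664 -0.0088] 1.19
b4 [ 0.4286 -0.0884 -0.0859] 1.54
b4 [ 0.4454 -0.1103 -0.0699 -0.0249] 0.97
b2 [ 0.4272 -0.0871 -0.0975] 0.09
```

Emit:
arm_command(deltas=[[[-2.5,-0.5,0],[0,0,0],8.5],[[-2.5,-0.5,0],[0,0,0],8.5],[[-2.5,-0.5,0],[0,0,0],8.5],[[-2.5,-0.5,0],[0,0,0],8.5],[[-2.5,-0.5,0],[0,0,0],8.5],[[-2.5,-0.5,0],[0,0,0],8.5],[[-2.5,-0.5,0],[0,0,0],8.5],[[-2.5,-0.5,0],[0,0,0],8.5],[[0,0,0],[0,0,0],8.5]])

```text
clock: 2.4
position: [0.0297, -0.6177, 0.4047]
tool_rot: [-3.141, 0.002, 0.379]
force: [0.1, -0.1, 0.2]
grip_width: 0.085
finger_force: 0.0
```

```bash
python3 - <<'E'
from h import *
import pickle
t=bot.grab_frame("top");pickle.dump(t,open("t1.pkl","wb"))
for n in["tub_low_lid","tub_top_lid","tub_top","tub_low"]: print(n,[(r["at"],round(r["p"],2)) for r in bot.mark_of(n,t)[:2]])
u,v=proj(t,[.42,-.088,.1])[0].astype(int);u0,v0=max(u-60,0),max(v-45,0);print(u0,v0)
f=dict(t);f["frame"]=cv2.resize(t["frame"][v0:v0+90,u0:u0+120],None,fx=6,fy=6,interpolation=cv2.INTER_CUBIC);save(f,"c1.png")
print(bot.observe()["qpos"].round(3))
E
```

```text
tub_low_lid []
tub_top_lid [([310.1, 247.8], 0.65)]
tub_top []
tub_low []
252 207
[ 1.424  0.51  -0.007  1.62   0.003  1.012  0.23 ]
```

View pics/c1.png

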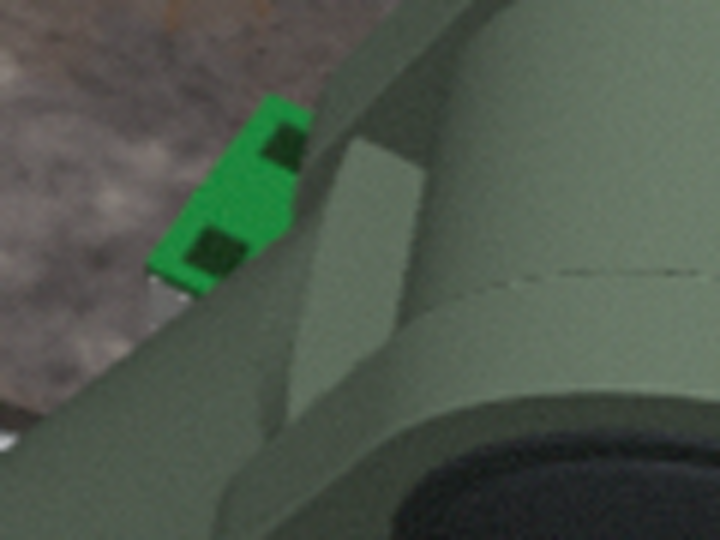

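The top crop (6x, offset (252,207)) shows the green lid's +y end past the arm. Its near recess is at (215,250), with lid corners at (150,270) and (270,95).

```bash
python3 - <<'E'
from h import *
import pickle
s,_=pickle.load(open("f0.pkl","rb"));t=pickle.load(open("t1.pkl","rb"))
o=lambda u,v:(280+(u+.5)/6-.5,165+(v+.5)/6-.5)
k=lambda u,v:(252+(u+.5)/6-.5,207+(v+.5)/6-.5)
for a,b in((o(376,322),k(215,250)),(o(370,385),k(150,268)),(o(183,243),k(272,93))): print(np.round(tri([(s,a),(t,b)]),4))
# refine blue edge line in scene: upper-tub wall/lid boundary vs lid outer edge, at z .066
hsv=cv2.cvtColor(s["frame"],cv2.COLOR_RGB2HSV)
m=cv2.inRange(hsv,(105,150,110),(125,255,255));ys,xs=np.nonzero(m)
for x in range(304,342,3):
    c=ys[xs==x]
    if len(c): print(x,c.min(),c.max(),np.round(atz(s,(x,c.min()-.5),.066)[:2],4),np.round(atz(s,(x,c.max()+.5),.066)[:2],4))
E
```

```text
[ 0.3853 -0.022   0.1346]
[0.3688 0.0052 0.1274]
[ 0.4839 -0.0157  0.132 ]
307 221 225 [ 0.4974 -0.0215] [ 0.4848 -0.0054]
310 223 227 [ 0.486  -0.0201] [ 0.4735 -0.0041]
313 225 229 [ 0.4746 -0.0187] [ 0.4624 -0.0027]
316 228 233 [ 0.461  -0.0141] [0.4466 0.0048]
319 230 236 [ 0.4499 -0.0127] [0.4334 0.0091]
322 232 237 [ 0.4389 -0.0114] [0.4249 0.0073]
325 234 240 [ 0.428  -0.0101] [0.412  0.0116]
328 237 239 [ 0.4149 -0.0056] [0.4081 0.0036]
331 239 240 [ 0.4042 -0.0044] [0.3998 0.0018]
334 241 242 [ 0.3937 -0.0031] [0.3893 0.003 ]
```

Emit:
arm_command(deltas=[[[3.6,-0.4,0],[0,0,0],8.5],[[3.6,-0.4,0],[0,0,0],8.5],[[3.6,-0.4,0],[0,0,0],8.5],[[3.6,-0.4,0],[0,0,0],8.5],[[3.6,-0.4,0],[0,0,0],8.5],[[3.6,-0.4,0],[0,0,0],8.5],[[3.6,-0.4,0],[0,0,0],8.5],[[3.6,-0.4,0],[0,0,0],8.5],[[3.6,-0.4,0],[0,0,0],8.5],[[3.6,-0.4,0],[0,0,0],8.5],[[2.1,-3.5,0],[0,0,0],8.5],[[2.1,-3.5,0],[0,0,0],8.5],[[2.1,-3.5,0],[0,0,0],8.5],[[2.1,-3.5,0],[0,0,0],8.5],[[2.1,-3.5,0],[0,0,0],8.5],[[2.1,-3.5,0],[0,0,0],8.5],[[2.1,-3.5,0],[0,0,0],8.5],[[2.1,-3.5,0],[0,0,0],8.5],[[2.1,-3.5,0],[0,0,0],8.5],[[0,0,0],[0,0,0],8.5]])

```text
clock: 4.65
position: [0.4104, -0.0777, 0.4051]
tool_rot: [-3.141, -0.002, 0.391]
force: [0.7, -1.2, 0.5]
grip_width: 0.0851
finger_force: 0.0
```

Emit:
arm_command(deltas=[[[0,0,0],[0,0,0.116],8.5],[[0,0,0],[0,0,0.116],8.5],[[0,0,0],[0,0,0.116],8.5],[[0,0,0],[0,0,0.116],8.5],[[0,0,0],[0,-0.1,0],8.5],[[0,0,0],[0,-0.1,0],8.5],[[0,0,0],[0,-0.1,0],8.5],[[0,0,0],[0,-0.1,0],8.5],[[0,0,0],[0,-0.1,0],8.5],[[0,0,0],[0,0,0],8.5],[[0,0,0],[0,0,0],8.5]])

```text
clock: 5.75
position: [0.4099, -0.0823, 0.4045]
tool_rot: [-3.141, 0.497, -0.08]
force: [-0.5, 0.1, -0.9]
grip_width: 0.0849
finger_force: 0.0
```

```bash
cat > go.py <<'E'
# go.py x y z yaw tilt : delta in tool axes (cm, rad) from measured pose
from h import *; import sys
from scipy.spatial.transform import Rotation as Ro
o=bot.observe();R=Ro.from_euler("xyz",o["tool_rot"])
x,y,z,w,ti=map(float,sys.argv[1:6])
# x,y: TCP in lower-tub frame (C, yaw psi)
C=np.array([.4295,-.087]);p=-.085
g=np.r_[C+np.array([[np.cos(p),-np.sin(p)],[np.sin(p),np.cos(p)]])@[x,y],z]
T=Ro.from_euler("z",p+w)*Ro.from_euler("x",np.pi)*Ro.from_euler("y",ti)
print("pos",np.round(o["position"],4),"goal",g.round(4),"qpos",o["qpos"].round(2),"F",np.round(o["force"],1))
print("tool shift cm",(R.inv().apply(g-o["position"])*100).round(2),"turn",(R.inv()*T).as_rotvec().round(3))
E
python3 go.py -.042 0 .259 0 -.5
```

```text
pos [ 0.4099 -0.0823  0.4045] goal [ 0.3877 -0.0834  0.259 ] qpos [ 0.22  0.34 -0.2   1.96  0.04  1.35 -1.65] F [-0.5  0.1 -0.9]
tool shift cm [ 5.    0.29 13.84] turn [ 0.002 -0.003  0.005]
```

Emit:
arm_command(deltas=[[[-1.0,0.15,0.5],[0,0,0],8.5],[[-1.0,0.15,0.5],[0,0,0],8.5],[[0,0,0],[0,0,0],8.5],[[0.87,0,1.6],[0,0,0],8.5],[[0.87,0,1.6],[0,0,0],8.5],[[0.87,0,1.6],[0,0,0],8.5],[[0.87,0,1.6],[0,0,0],8.5],[[0.87,0,1.6],[0,0,0],8.5],[[0.87,0,1.6],[0,0,0],8.5],[[0,0,0],[0,0,0],8.5],[[0,0,0],[0,0,0],8.5]])

```text
clock: 6.85
position: [0.387, -0.0838, 0.2967]
tool_rot: [-3.142, 0.5, -0.08]
force: [-0.0, 0.4, -0.1]
grip_width: 0.0848
finger_force: 0.0
```

```bash
python3 go.py -.042 0 .259 0 -.5; python3 - <<'E'
from h import *
s=bot.grab_frame("scene");f=dict(s);f["frame"]=cv2.resize(s["frame"][125:265,270:450],None,fx=4,fy=4,interpolation=cv2.INTER_CUBIC);save(f,"c2.png")
E
```

```text
pos [ 0.387  -0.0838  0.2967] goal [ 0.3877 -0.0834  0.259 ] qpos [ 0.22  0.48 -0.19  2.1   0.07  1.07 -1.68] F [-0.   0.4 -0.1]
tool shift cm [ 1.86 -0.04  3.28] turn [ 0.002 -0.     0.004]
```

View pics/c2.png

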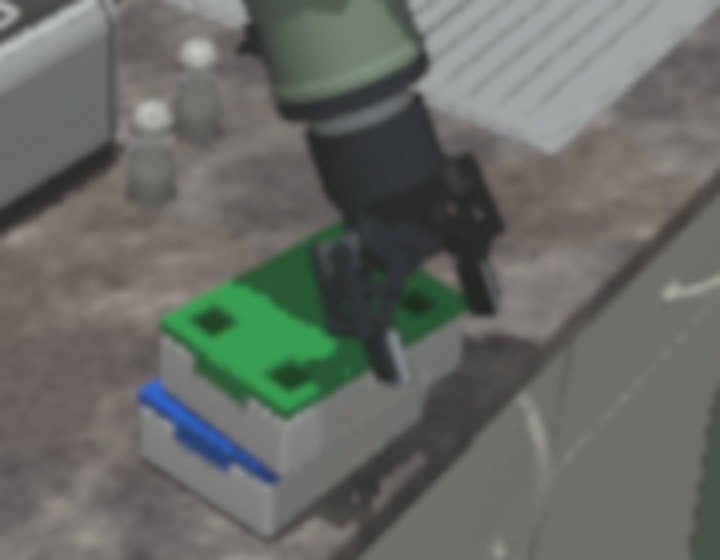

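The gripper is tilted over the near edge: fingertips are at about (395,375) and (480,300) in the crop, on the robot side of the green lid, and nothing has moved. Next I'll lower the remaining distance.

Emit:
arm_command(deltas=[[[0.46,0,0.82],[0,0,0],8.5],[[0.46,0,0.82],[0,0,0],8.5],[[0.46,0,0.82],[0,0,0],8.5],[[0.46,0,0.82],[0,0,0],8.5],[[0,0,0],[0,0,0],8.5],[[0,0,0],[0,0,0],8.5]])

```text
clock: 7.5
position: [0.3874, -0.0838, 0.2584]
tool_rot: [-3.141, 0.501, -0.08]
force: [-0.4, 0.2, -0.6]
grip_width: 0.085
finger_force: 0.0
```

```bash
cat > look.py <<'E'
from h import *; import sys,pickle
s=bot.grab_frame("scene");pickle.dump(s,open("s.pkl","wb"))
h=cv2.cvtColor(s["frame"],cv2.COLOR_RGB2HSV)
# dark recess centroids in the green lid, local order by nearest to predicted
pr={}
for n in("tub_top_lid",):
    for r in bot.mark_of(n,s)[:1]: print(n,np.round(r["at"],1),np.round(r["p"],2),np.round(atz(s,r["at"],.132)[:2],4))
b=cv2.inRange(h,(105,150,110),(125,255,255));b[:200]=0;b[:,:295]=0;b[260:]=0;b[:,345:]=0
ys,xs=np.nonzero(b);print("blue px",len(xs))
for x in(307,312,317,322,327,332):
    c=ys[xs==x]
    if len(c):print(x,c.min(),c.max(),end="; ")
g=cv2.inRange(h,(45,120,50),(75,255,255));c=max(cv2.findContours(g,cv2.RETR_EXTERNAL,cv2.CHAIN_APPROX_NONE)[0],key=cv2.contourArea)[:,0]
for n,i in(("left",c[:,0].argmin()),("low",c[:,1].argmax())):print(n,c[i],np.round(atz(s,c[i],.132)[:2],4))
if len(sys.argv)>1:
    f=dict(s);f["frame"]=cv2.resize(s["frame"][165:265,280:400],None,fx=6,fy=6,interpolation=cv2.INTER_CUBIC);save(f,sys.argv[1])
E
python3 look.py; python3 go.py -.037 0 .259 0 -.5
```

```text
tub_top_lid [350.3 198.8] 0.7 [ 0.4155 -0.1024]
blue px 151
307 221 225; 312 225 228; 317 228 235; 322 232 238; 327 236 239; 332 240 241; left [311 205] [ 0.4812 -0.017 ]
low [341 228] [0.368  0.0077]
pos [ 0.3875 -0.0838  0.2588] goal [ 0.3926 -0.0839  0.259 ] qpos [ 0.21  0.56 -0.19  2.12  0.09  0.98 -1.69] F [ 1.  -0.  -0.3]
tool shift cm [ 0.44 -0.04 -0.26] turn [ 0.002 -0.     0.004]
```

Emit:
arm_command(deltas=[[[0.175,0,-0.096],[0,0,0],8.5],[[0.175,0,-0.096],[0,0,0],8.5],[[0.175,0,-0.096],[0,0,0],8.5],[[0.175,0,-0.096],[0,0,0],8.5],[[0.175,0,-0.096],[0,0,0],8.5],[[0.175,0,-0.096],[0,0,0],8.5],[[0.175,0,-0.096],[0,0,0],8.5],[[0.175,0,-0.096],[0,0,0],8.5],[[0.175,0,-0.096],[0,0,0],8.5],[[0.175,0,-0.096],[0,0,0],8.5],[[0,0,0],[0,0,0],8.5]])

```text
clock: 8.7
position: [0.4074, -0.0855, 0.2586]
tool_rot: [3.142, 0.5, -0.08]
force: [-1.5, 0.2, 0.2]
grip_width: 0.085
finger_force: 0.6
```

```bash
python3 look.py; python3 go.py -.022 0 .259 0 -.5
```

```text
tub_top_lid [232.6 223.7] 0.75 [0.5906 0.1649]
blue px 139
307 221 225; 312 225 228; 317 229 235; 322 233 238; 327 236 239; 332 240 241; left [310 205] [ 0.4833 -0.0154]
low [339 227] [0.374  0.0077]
pos [ 0.4073 -0.0854  0.2587] goal [ 0.4076 -0.0851  0.259 ] qpos [ 0.21  0.58 -0.19  2.07  0.09  1.01 -1.69] F [-1.6 -0.3 -0. ]
tool shift cm [ 0.   -0.03 -0.04] turn [0.002 0.    0.004]
```

Emit:
arm_command(deltas=[[[0.175,0,-0.096],[0,0,0],8.5],[[0.175,0,-0.096],[0,0,0],8.5],[[0.175,0,-0.096],[0,0,0],8.5],[[0.175,0,-0.096],[0,0,0],8.5],[[0.175,0,-0.096],[0,0,0],8.5],[[0.175,0,-0.096],[0,0,0],8.5],[[0,0,0],[0,0,0],8.5]])

```text
clock: 9.5
position: [0.4195, -0.0864, 0.2587]
tool_rot: [3.141, 0.5, -0.08]
force: [-2.1, -0.9, -0.0]
grip_width: 0.0849
finger_force: 0.8
```

```bash
python3 look.py c3.png; python3 go.py -.010 0 .259 0 -.5
```

```text
tub_top_lid [346.2 199.1] 0.69 [ 0.4233 -0.0946]
blue px 66
307 224 225; 312 227 228; 317 231 235; 322 235 238; left [306 206] [ 0.489  -0.0056]
low [337 228] [0.3757 0.0139]
pos [ 0.4193 -0.0864  0.2587] goal [ 0.4195 -0.0862  0.259 ] qpos [ 0.21  0.59 -0.18  2.04  0.09  1.02 -1.69] F [-0.1 -1.4  0.7]
tool shift cm [ 0.   -0.03 -0.03] turn [ 0.002 -0.     0.004]
```

View pics/c3.png

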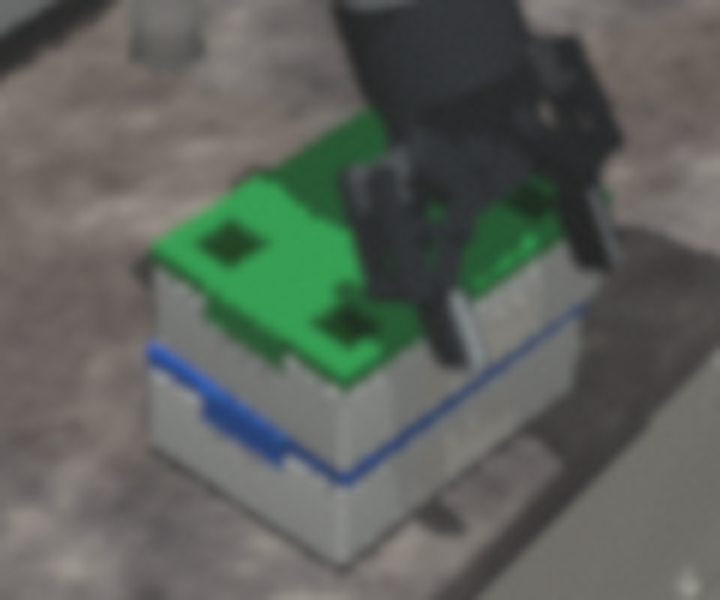

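The crop shows the two tubs almost aligned. The green lid's near corner is at (347,385) above the blue lid's near corner at (347,483), and a thin blue line shows along the near edge to (583,308). Next I'll fit both poses.

```bash
cat > f2.py <<'E'
from h import *
import pickle
s=pickle.load(open("s.pkl","rb"))
o=lambda u,v:(280+(u+.5)/6-.5,165+(v+.5)/6-.5)
a,b=.06,.085
for z in(.132,.126):
    G=[((a,b,z),o(153,243)),((-a,b,z),o(347,385)),((.036,.058,z),o(232,243)),((-.036,.058,z),o(348,322)),((-.036,-.058,z),o(532,203))]
    for q in(G,G[2:]):
        r=fit(s,q);print(z,np.round(r[0],4),round(r[1],2))
B=[((a,b,.066),o(150,350)),((-a,b,.066),o(347,483)),((-a,-b,.066),o(588,306)),((a,b,.006),o(152,450)),((-a,b,.006),o(345,567))]
for q in(B,B[:3],B[:2]):
    r=fit(s,q);print("b",np.round(r[0],4),round(r[1],2))
E
python3 f2.py
```

```text
0.132 [ 0.422  -0.0803 -0.1501] 0.94
0.132 [ 0.4229 -0.0805 -0.1472] 0.28
0.126 [ 0.4259 -0.0863 -0.151 ] 1.06
0.126 [ 0.4267 -0.0866 -0.1491] 0.3
b [ 0.4274 -0.0867 -0.107 ] 2.02
b [ 0.4271 -0.0852 -0.1147] 1.09
b [ 0.4262 -0.0864 -0.1224] 0.07
```

Emit:
arm_command(deltas=[[[0.09,0,-0.048],[0,0,0],8.5],[[0.09,0,-0.048],[0,0,0],8.5],[[0.09,0,-0.048],[0,0,0],8.5],[[0.09,0,-0.048],[0,0,0],8.5],[[0,0,0],[0,0,0],8.5]])

```text
clock: 10.1
position: [0.4237, -0.0866, 0.2587]
tool_rot: [-3.141, 0.499, -0.08]
force: [-0.8, -0.4, 0.1]
grip_width: 0.0849
finger_force: 0.0
```

```bash
python3 look.py c4.png; python3 go.py -.006 0 .259 0 -.5
```

```text
tub_top_lid [344.7 199.9] 0.82 [ 0.4244 -0.0894]
blue px 49
317 232 235; 322 235 238; 327 239 239; left [305 206] [ 0.491 -0.004]
low [336 227] [0.3798 0.0124]
pos [ 0.4235 -0.0866  0.2587] goal [ 0.4235 -0.0865  0.259 ] qpos [ 0.21  0.59 -0.18  2.03  0.09  1.03 -1.69] F [-0.  -0.9 -0.3]
tool shift cm [-0.02 -0.01 -0.03] turn [ 0.002 -0.001  0.004]
```

View pics/c4.png

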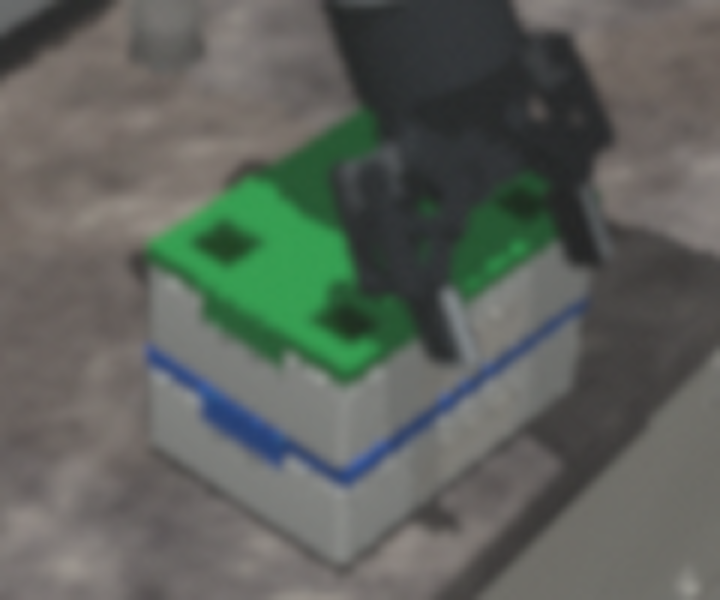

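Small change in the crop: green corners are now at (150,247) and (347,383), the recesses at (227,243), (347,320) and (523,203), and the blue band along the near edge is slightly wider. I'll refit with finer edges.

```bash
python3 - <<'E'
from h import *
import pickle
s=pickle.load(open("s.pkl","rb"))
o=lambda u,v:(280+(u+.5)/6-.5,165+(v+.5)/6-.5)
a,b=.06,.085
for z in(.132,.126):
    G=[((a,b,z),o(150,247)),((-a,b,z),o(347,383)),((.036,.058,z),o(227,243)),((-.036,.058,z),o(347,320)),((-.036,-.058,z),o(523,203))]
    for q in(G,G[2:]):
        r=fit(s,q);print(z,np.round(r[0],4),round(r[1],2))
# what bands would look like: lower pose L; project key corners seated/unseated (crop px)
k=lambda X:(((proj(s,X)-[280,165])+.5)*6-.5).round(0).tolist()
def C(x,y,w,z):
    c,n=np.cos(w),np.sin(w);return [[x+c*i-n*j,y+n*i+c*j,z] for i,j in((a,b),(-a,b),(-a,-b),(.036,.058),(-.036,.058),(-.036,-.058))]
for w in(-.085,-.1,-.115):
    for n,z in(("lid",.066),("seated top",.126),("unseated top",.132),("bottom",.006)):print(w,n,k(C(.428,-.087,w,z)))
E
```

```text
0.132 [ 0.4243 -0.0793 -0.1265] 0.98
0.132 [ 0.4253 -0.0795 -0.127 ] 0.37
0.126 [ 0.4282 -0.0852 -0.1267] 0.77
0.126 [ 0.4291 -0.0855 -0.1287] 0.21
-0.085 lid [[149.0, 354.0], [353.0, 481.0], [593.0, 295.0], [229.0, 349.0], [351.0, 424.0], [515.0, 299.0]]
-0.085 seated top [[150.0, 252.0], [360.0, 378.0], [606.0, 193.0], [232.0, 247.0], [358.0, 321.0], [526.0, 197.0]]
-0.085 unseated top [[150.0, 241.0], [361.0, 367.0], [608.0, 182.0], [232.0, 236.0], [358.0, 310.0], [527.0, 187.0]]
-0.085 bottom [[149.0, 450.0], [347.0, 579.0], [580.0, 391.0], [226.0, 446.0], [345.0, 521.0], [505.0, 396.0]]
-0.1 lid [[149.0, 352.0], [349.0, 481.0], [594.0, 297.0], [228.0, 348.0], [349.0, 424.0], [516.0, 301.0]]
-0.1 seated top [[149.0, 249.0], [356.0, 377.0], [607.0, 195.0], [231.0, 246.0], [355.0, 321.0], [527.0, 199.0]]
-0.1 unseated top [[149.0, 239.0], [357.0, 366.0], [609.0, 184.0], [232.0, 235.0], [356.0, 310.0], [528.0, 188.0]]
-0.1 bottom [[148.0, 448.0], [343.0, 578.0], [581.0, 394.0], [226.0, 444.0], [343.0, 521.0], [505.0, 397.0]]
-0.115 lid [[148.0, 349.0], [346.0, 480.0], [595.0, 299.0], [228.0, 346.0], [346.0, 423.0], [516.0, 302.0]]
-0.115 seated top [[149.0, 247.0], [352.0, 377.0], [608.0, 197.0], [231.0, 244.0], [353.0, 320.0], [528.0, 200.0]]
-0.115 unseated top [[149.0, 237.0], [353.0, 366.0], [610.0, 187.0], [231.0, 234.0], [354.0, 310.0], [529.0, 190.0]]
-0.115 bottom [[148.0, 446.0], [340.0, 578.0], [582.0, 396.0], [225.0, 443.0], [340.0, 521.0], [506.0, 399.0]]
```

Emit:
arm_command(deltas=[[[-0.44,0,0.24],[0,0,0],8.5],[[-0.44,0,0.24],[0,0,0],8.5],[[-0.44,0,0.24],[0,0,0],8.5],[[-1.2,0,-2.2],[0,0,0],8.5],[[-1.2,0,-2.2],[0,0,0],8.5],[[-1.2,0,-2.2],[0,0,0],8.5],[[-1.2,0,-2.2],[0,0,0],8.5],[[-1.2,0,-2.2],[0,0,0],8.5],[[0,2,0],[0,0,0],8.5],[[0,4,0],[0,0,0],8.5],[[0,4,0],[0,0,0],8.5],[[0,4,0],[0,0,0],8.5],[[0,4,0],[0,0,0],8.5],[[0,4,0],[0,0,0],8.5],[[0,4,0],[0,0,0],8.5],[[0,4,0],[0,0,0],8.5],[[0,4,0],[0,0,0],8.5],[[0,0,0],[0,0,0],8.5]])

```text
clock: 12.0
position: [0.379, -0.4285, 0.3836]
tool_rot: [3.139, 0.501, -0.086]
force: [-0.8, 1.0, 0.9]
grip_width: 0.0848
finger_force: 0.0
```

```bash
python3 look.py c5.png; python3 go.py -.042 0 .259 0 -.5
```

```text
tub_top_lid [319.8 158. ] 0.59 [ 0.594  -0.2052]
blue px 46
317 232 235; 322 235 238; left [305 206] [ 0.491 -0.004]
low [336 227] [0.3798 0.0124]
pos [ 0.3806 -0.4247  0.3835] goal [ 0.3877 -0.0834  0.259 ] qpos [ 0.66  0.57  0.01  1.64  0.27  1.37 -1.1 ] F [ 1.1 -0.  -0.3]
tool shift cm [  4.16 -34.06  11.94] turn [0.001 0.001 0.003]
```

View pics/c5.png

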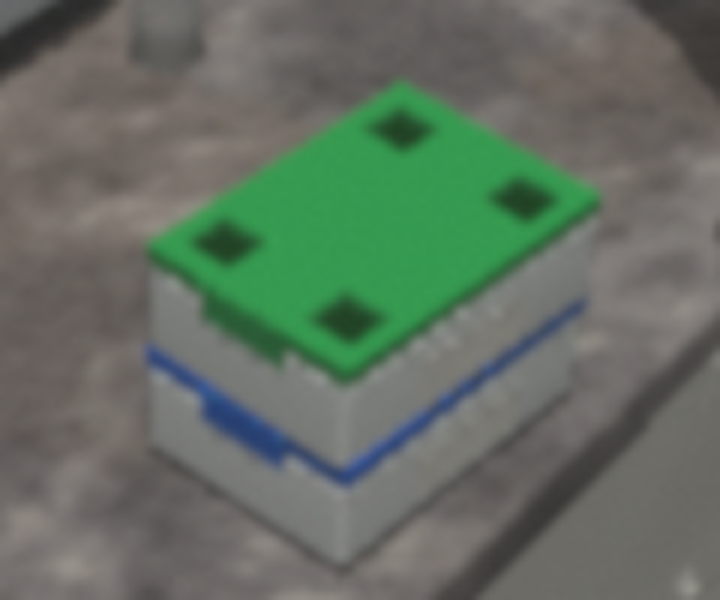

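The lid rims are parallel and the corner spacings (about 101 to 105 px) fit a seated tub. One view can't separate a 6 mm drop from a shift along the line of sight, though, so I'll swing the arm away and check with the top camera.

Emit:
arm_command(deltas=[[[-2.9,2.2,1.6],[0,0,0],8.5],[[-2.9,2.2,1.6],[0,0,0],8.5],[[-2.9,2.2,1.6],[0,0,0],8.5],[[-2.9,2.2,1.6],[0,0,0],8.5],[[-2.9,2.2,1.6],[0,0,0],8.5],[[-2.9,2.2,1.6],[0,0,0],8.5],[[-2.9,2.2,1.6],[0,0,0],8.5],[[-2.9,2.2,1.6],[0,0,0],8.5],[[-2.9,2.2,1.6],[0,0,0],8.5],[[-2.9,2.2,1.6],[0,0,0],8.5],[[-3.2,-0.1,1.7],[0,0,0],8.5],[[-3.2,-0.1,1.7],[0,0,0],8.5],[[-3.2,-0.1,1.7],[0,0,0],8.5],[[-3.2,-0.1,1.7],[0,0,0],8.5],[[-3.2,-0.1,1.7],[0,0,0],8.5],[[0,0,0],[0,0,0],8.5]])

```text
clock: 13.7
position: [-0.1508, -0.5958, 0.3852]
tool_rot: [-3.141, 0.501, -0.085]
force: [-0.6, 1.0, -0.4]
grip_width: 0.0848
finger_force: 0.0
```

```bash
python3 - <<'E'
from h import *
import pickle
t=bot.grab_frame("top");pickle.dump(t,open("t2.pkl","wb"))
f=dict(t);f["frame"]=cv2.resize(t["frame"][207:297,252:372],None,fx=6,fy=6,interpolation=cv2.INTER_CUBIC);save(f,"c6.png")
E
```

```text
(no output)
```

View pics/c6.png

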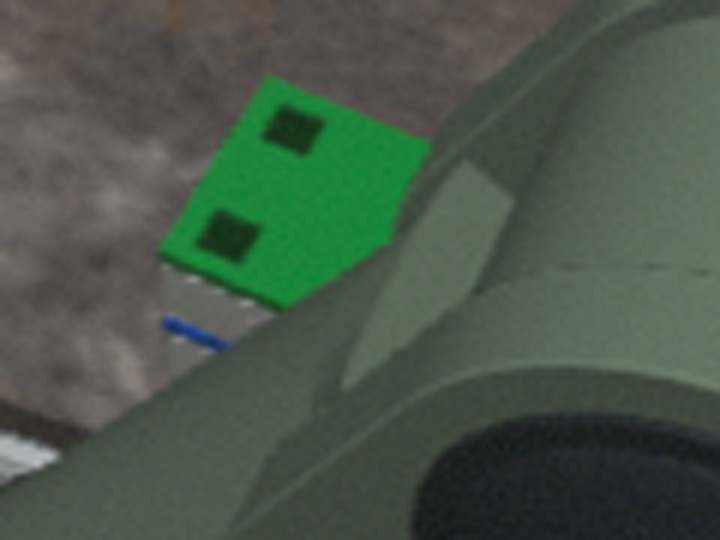

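The top crop (6x, offset (252,207)) now shows both +y recesses at (293,129) and (229,236), green corners at (270,77) and (162,255), and the blue near corner at (164,320). I'll fit the height jointly from both views.

```bash
python3 - <<'E'
from h import *
import pickle
s0,_=pickle.load(open("f0.pkl","rb"));t1=pickle.load(open("t1.pkl","rb"));s=pickle.load(open("s.pkl","rb"));t=pickle.load(open("t2.pkl","rb"))
o=lambda u,v:(280+(u+.5)/6-.5,165+(v+.5)/6-.5)
k=lambda u,v:(252+(u+.5)/6-.5,207+(v+.5)/6-.5)
def joint(obs,z0):
    def r(p):
        c,n=np.cos(p[2]),np.sin(p[2]);e=[]
        for f,l,uv in obs:e.append(proj(f,[p[0]+c*l[0]-n*l[1],p[1]+n*l[0]+c*l[1],p[3]])[0]-uv)
        return np.ravel(e)
    q=least_squares(r,[.42,-.08,-.1,z0],loss="soft_l1",x_scale=[.01,.01,.1,.01]);return q.x.round(4),np.abs(q.fun).max().round(2)
a,b,A,B=.06,.085,.036,.058
rec=[(A,-B),(-A,-B),(A,B),(-A,B)];cor=[(a,b),(-a,b),(-a,-b),(a,-b)]
r0=[(s0,l,o(*u)) for l,u in zip(rec,[(450,135),(566,211),(260,242),(376,322)])]+[(t1,(-A,B),k(215,250))]
c0=[(s0,l,o(*u)) for l,u in zip(cor,[(183,243),(370,380),(643,211),(455,90)])]+[(t1,(a,b),k(270,93)),(t1,(-a,b),k(150,266))]
r1=[(s,l,o(*u)) for l,u in zip(rec,[(403,129),(524,199),(227,243),(349,319)])]+[(t,(-A,B),k(229,236)),(t,(A,B),k(293,129))]
c1=[(s,l,o(*u)) for l,u in zip(cor,[(147,247),(347,378),(602,199),(403,82)])]+[(t,(a,b),k(270,77)),(t,(-a,b),k(162,253))]
for n,q in(("start rec",r0),("start all",r0+c0),("now rec",r1),("now all",r1+c1)):print(n,*joint(q,.13))
bl=[(s,l,o(*u)) for l,u in zip(cor[:3],[(148,350),(347,480),(588,302)])]+[(t,(-a,b),k(164,319))]
print("blue",*joint(bl,.066))
E
```

```text
start rec [ 0.4097 -0.0857 -0.1909  0.134 ] 0.22
start all [ 0.4107 -0.0875 -0.1853  0.1319] 0.88
now rec [ 0.4289 -0.0855 -0.1158  0.1272] 0.11
now all [ 0.4296 -0.0865 -0.1172  0.1257] 0.56
blue [ 0.4305 -0.0886 -0.1093  0.0632] 0.54
```

```bash
python3 -c "
from workcell import bot
print(bot.job_done())"
```

```text
the job is handed in; nothing more can be done
None
```

The green-lidded tub now sits in the blue lid's recesses. From both cameras its lid dropped about 6 mm, its centre is about 2 mm off straight over the lower tub, and it is parallel to within about 0.01 rad; the arm is clear and the job is handed in, with no verdict returned.

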